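# Feed a lure blank into the drilling jig with a push stick

## Robot

A 7-joint arm with a two-finger parallel gripper is mounted at the origin on the work surface. World frame = base frame: x ahead of the robot, y to its left, z up, the work surface at z = 0. Lengths are in m, angles in rad, forces in N, time in s.
With the tool pointing down it reaches from about 0.4 to 0.85 m from the base axis. Payload 10.4 kg.
Tool frame: the origin (TCP) lies at the very end of the fingers, on their centre line; the grasp point (between the pads) lies r.tcp_to_grasp behind it (r.tcp_to_grasp is the distance from the TCP to the grasp point, in m); z points along the fingers, y is the line along which they close (so a half turn about z gives the same grasp; the last joint's range is limited). The gripper opens to 87 mm and grips with 3 to 60 N. Pads are 19 mm wide; open, the fingers measure 117 mm over their backs; the gripper's body (75 mm by 190 mm) begins 51 mm behind the grasp point.
Start: joints at [1.197, 0.332, -0.065, 1.46, 0.022, 1.35, -0.088], TCP at [0.215, -0.587, 0.223] pointing down, gripper open.
Joint ranges: [-2.6, 2.6], [-0.5, 2.12], [-1.47, 1.34], [0.16, 2.42], [-1.27, 4.41], [0.06, 2.06], [-2.6, 2.6]. Speed limits (rad/s): [2.22, 2.22, 2.79, 2.79, 3.14, 3.14, 3.14].

## Interface

Orientations are given as a unit quaternion [x, y, z, w].
In Python, from bench import monitor, cams, ticket, r gives the robot as it stands.
- The arm moves only by the shell command python3 -m crank 'ROWS' [OPENING] [FORCE]. ROWS is a JSON object whose one key "steps" holds a list of rows, each a list of 2 entries, a list of its own where there are three numbers: the shift along the world's x, y, z in units of 25 mm (1.0 is 25 mm), then the turn, a rotation vector about the world's x, y, z in units of 5 degrees (1.0 is 5 degrees). In form: {"steps": [[[x, y, z], [ax, ay, az]], ...]}. A call has 1 to 10 rows; each row shifts and turns the commanded pose from where the row before left it; what a row does not reach is not made up. A row lasts 1/12 s, in which the tool goes at most 41.7 mm and 7.16 degrees, less where a joint would pass 70% of its speed; a pose out of reach is approached as far as the arm can. A call is refused whole if a number of a shift passes 1 or a number of a turn 1, either way. A call with a gripper value outside its range is refused whole. OPENING is the finger opening in mm, from 0 to 87, set as the call begins (- or left out, the last holds). The fingers move at their own pace and stop on an object; FORCE is the grip in N (left out, the last holds). Time passes only in rows, so rows that do not move let the fingers close. It gives the time, the measured TCP pose, the force, the opening and the grip force at its end, in the units of the state.
- monitor.read_state(): the state, without advancing time (a new reading comes with each control period).
- cams.camera(name): name is "scene" or "top" or "wrist"; returns a dict with "pixels" (480x640x3 uint8, blue, green, red), "z_map" (480x640 float32, m along the optical axis (not along the pixel's ray), 0 where there is no reading), "vfov" (degrees; the focal length in pixels is half the picture's height over the tangent of half this angle, whatever the lens; pixels are square), "cx", "cy" (the principal point, pixels), "T" (4x4, takes a point from camera to world coordinates). Camera axes: x right, y up, looking along -z (the intrinsics and any distortion apply to the point x, -y, -z); pixel columns grow to the right and rows downward; lengths in m; the calibration is good to about 2 mm. The wrist camera is an equidistant fisheye: a pixel r from the principal point sees the ray r / f radians off the axis. A picture is of the moment at which its call begins.
- ticket.close_job(): hands the job in; it is judged then, once.
The state is a dict: "time": time; "joint_positions": joint angles; "joint_vel": joint speeds; "joint_torque": joint torques, N m; "ee_pos": TCP position; "eef_rot": TCP orientation; "ft_force": force on the tool from outside, world axes, zero at the start; "torque": the same for the moment, N m; "width": finger opening in m; "grip_force": force on a finger pad.
Only numpy, scipy, OpenCV 4.12 (cv2) and the standard library are available. Lean on these libraries where they do the work, as an engineer would, in place of code of your own. Each camera call takes 0.05 s, during which the arm holds its last target. There are 200 camera calls.

## Task

Take the push stick by its grip and, with the stick and never with the fingers, push the wooden lure blank nose first down the guide channel of the drilling jig, past the sprung pawl and against the sprung plunger, until the pawl snaps back behind its tail and holds it. Push gently: keep it well under 20 N, as the jig is easily bruised. Then draw the stick out and lay it flat on the bench, let go of it, and leave the other things on the bench undisturbed.

Things in the scene. Friction and masses are not known exactly. Their poses are not given: they have to be found in the camera images.
- jig: Drilling jig fixed to the bench: plywood base 345 x 80 x 10 mm with a straight guide channel 20 mm wide between wooden walls. Origin: at bench level (z = 0) under the channel's mouth, on its centre line; x points into the channel (the feed direction), y to its left, z up. The base spans x = -125 to +220 mm, y = -40 to +40 mm; its top at z = 10 mm is the channel floor.
- bed (a point): Point on the jig's open bed (jig x = -80 mm, y = 0, z = 10 mm; axes as the jig's). The bed is bare and flat from x = -125 to -50 mm; from there two wings, 40 mm apart and 24 mm high, narrow down to the 20 mm channel mouth at x = 0.
- fence (a point): Point at the foot of the left wall, the fence (jig x = 100, y = +10, z = 10 mm; axes as the jig's). The fence's inner face is y = +10 mm, from x = 0 to 215 mm. The right wall's inner face is y = -10 mm. Wall tops: z = 34 mm; the right wall beyond x = 60 mm: only z = 18 mm.
- latch_zone (a point): Foot of the right wall amid the pawl's possible places (jig x = 97, y = -10, z = 10 mm; axes as the jig's). Here an aluminium carriage with pawl, drill bridge (30 mm past the pawl, underside z = 31.5 mm) and plunger is clamped, each time elsewhere: the pawl's square inner face stands at jig x = 80 to 114 mm, not measured, to be felt or seen.
- far_end (a point): Channel floor near its end (jig x = 190, y = 0, z = 10 mm). Here the carriage's end block holds a sprung rubber plunger, 7 mm of travel, 3 N per mm; the blank meets it when its tail is still 2.5 mm short of the pawl's square face. Push needed at latching: 7 to 10 N in all; once a push of 13 N is held back, it has latched.
- blank: Wooden lure blank, 30 g, 60 mm long, square section 18 x 18 mm, its first 12 mm tapered to a blunt round nose 9 mm across. Origin: centre of its underside; x to the nose (nose +30 mm, flat tail -30 mm), z up. It starts lying on the open bed just before the channel mouth, nose to the mouth, not quite straight. At home its tail lies against the pawl's square face.
- stick: Push stick of plywood, 80 g: a bar 215 mm long, 8 mm wide and 12 mm high with a grip 50 mm long, 14 mm wide and 45 mm high at its rear. Origin: on its underside, below the middle of the grip; x along the bar to the flat tip at x = +190 mm (the rear end of the grip is at -25 mm), z up. The grip is taken from above across its 14 mm. It starts lying flat on the bench.
- pawl (a joint): Spring pawl on the right of the channel, z = 20 to 28 mm: how far it is pressed back, in m: 0 = out (at rest or latched), 0.003 to 0.005 as the blank passes, 0.008 at most. At 0 it stands 5 mm into the channel, 15 mm from the fence; its slope faces the mouth. Riding up it takes 4 to 8 N, sliding past 2 to 4 N. A stick not kept clear, nearer the fence, stops it from coming back.
- spool_a: Thread spool with copper-coloured thread, bystander, 38 mm across, 36 mm high. Origin: centre of its underside, z up.
- spool_b: Thread spool with black thread, bystander, 38 mm across, 36 mm high. Origin: centre of its underside, z up.
- jar: Clear jar with an orange cap, bystander, 54 mm across, 65 mm high. Origin: centre of its underside, z up.

How it is judged:
By the outcome, as a careful person would: the job done as asked, in the order asked, and still so for the second after the job is handed in, with the robot touching nothing.
It also fails if it takes over 61 s, if anything falls off the work surface, if the arm or the gripper's body presses on something with over 40 N, if the wrist force passes 120 N, or if a joint passes its speed limit or range.

## Working session

There is one attempt and no reset: what is moved stays moved. The work goes in short steps, Python scripts to look and compute and a shell command to move; the robot and the scene stay as the last step left them, time stands still between calls to the robot, and variables do not carry over. Pictures are saved under pics/ and viewed, at most 10 in all, crops included, and the job is handed in when it is done.

```bash
ls; mkdir -p pics
python3 - <<'E'
from bench import monitor,cams,r
import cv2,numpy as np
s=monitor.read_state();print({k:np.round(v,3).tolist() for k,v in s.items()},r.tcp_to_grasp)
for n in("scene","top"):
    d=cams.camera(n);cv2.imwrite(f"pics/{n}0.png",d["pixels"]);np.savez(f"pics/{n}0.npz",**d);print(n,d["vfov"],d["cx"],d["cy"],np.round(d["T"],3).tolist())
E
```

```text
pics
{'time': 0.0, 'joint_positions': [1.197, 0.333, -0.065, 1.461, 0.022, 1.35, -0.088], 'joint_vel': [0.0, 0.001, 0.0, -0.0, 0.001, 0.0, -0.001], 'joint_torque': [0.0, -62.326, 0.025, -38.99, -0.061, 0.04, 0.0], 'ee_pos': [0.215, -0.587, 0.222], 'eef_rot': [0.985, 0.175, -0.0, -0.001], 'ft_force': [1.114, 0.724, 0.428], 'torque': [0.023, 0.007, 0.037], 'grip_force': 0.0, 'width': 0.087} 0.0187
scene 50.12178759672184 314.7050368051703 227.43054285668643 [[0.335, -0.579, 0.743, 1.396], [0.942, 0.194, -0.273, -0.349], [0.014, 0.791, 0.611, 0.728], [0.0, 0.0, 0.0, 1.0]]
top 48.53657294559986 319.82102422233106 245.1282098933067 [[-0.112, 0.971, -0.212, 0.363], [-0.994, -0.109, 0.026, -0.061], [0.002, 0.213, 0.977, 0.966], [0.0, 0.0, 0.0, 1.0]]
```

View pics/top0.png

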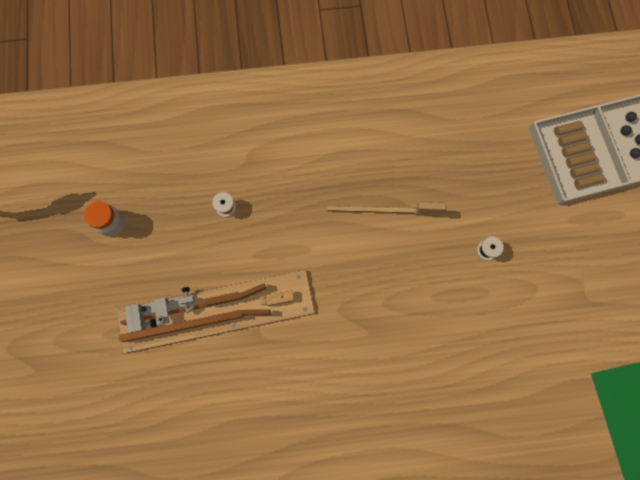

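View pics/scene0.png

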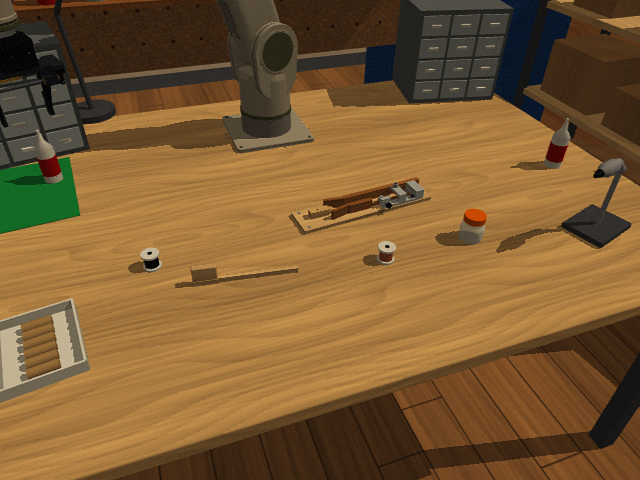

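```bash
cat > h.py <<'E'
import numpy as np,cv2
def cloud(d):
    H,W=d["z_map"].shape;f=H/2/np.tan(np.radians(float(d["vfov"]))/2)
    v,u=np.mgrid[:H,:W];z=d["z_map"]
    p=np.stack([(u-d["cx"])/f*z,-(v-d["cy"])/f*z,-z],-1)
    w=p@d["T"][:3,:3].T+d["T"][:3,3];w[z==0]=np.nan;return w
def pix(d,P):
    P=np.atleast_2d(P);f=480/2/np.tan(np.radians(float(d["vfov"]))/2)
    c=(P-d["T"][:3,3])@d["T"][:3,:3]
    return np.c_[d["cx"]+f*c[:,0]/-c[:,2],d["cy"]-f*c[:,1]/-c[:,2]]
E
python3 - <<'E'
from h import *
for n in("top","scene"):
    d=dict(np.load(f"pics/{n}0.npz"));w=cloud(d);
    reg=(w[...,0]>.2)&(w[...,0]<.75)&(w[...,1]>-.4)&(w[...,1]<.35)
    print(n,"table z",np.nanmedian(w[...,2][reg]))
    m=(reg&(w[...,2]>.006)&(w[...,2]<.09)).astype(np.uint8)
    k,L,S,C=cv2.connectedComponentsWithStats(m)
    for i in range(1,k):
        if S[i,4]<30:continue
        q=w[L==i];c,(a,b),t=cv2.minAreaRect(q[:,:2].astype(np.float32)*1000)
        print(S[i].tolist(),np.round(c,1),round(a,1),round(b,1),round(t,2),"z",np.round(np.percentile(q[:,2],[50,95,100])*1000,1))
    if n=="top":
        cv2.imwrite("pics/c1.png",cv2.resize(d["pixels"][262:360,110:325],None,fx=3.7,fy=3.7,interpolation=cv2.INTER_CUBIC))
E
```

```text
top table z -0.0007703871494529335
[212, 193, 23, 23, 375] [663.6  82.6] 36.6 36.8 86.84 z [34.7 37.5 40.4]
[84, 201, 41, 36, 1017] [656.5 296.1] 50.5 50.9 13.73 z [61.8 65.9 68.4]
[327, 202, 119, 14, 779] [ 624.1 -213.3] 213.6 14.4 81.69 z [12.9 45.2 49. ]
[478, 237, 21, 22, 321] [ 526.7 -386.2] 27.4 37.0 89.71 z [35.1 37.9 40.6]
[117, 270, 197, 83, 8480] [476.2 114.3] 89.9 345.2 5.4 z [10.9 35.6 49.5]
scene table z -0.0005031075586454103
[291, 177, 140, 56, 3168] [478.2 112.9] 87.1 348.2 2.89 z [19.2 36.  49.7]
[458, 209, 29, 35, 753] [661.3 295.6] 53.7 51.8 75.58 z [43.2 66.1 68. ]
[378, 241, 18, 21, 300] [664.7  81.8] 36.4 38.6 65.39 z [34.4 37.6 38.5]
[145, 248, 15, 22, 242] [ 527.  -386.9] 26.1 38.3 89.46 z [34.4 37.5 38.7]
[190, 263, 108, 22, 848] [ 623.8 -214.5] 214.5 19.5 83.62 z [13.6 45.  46.9]
```

View pics/c1.png

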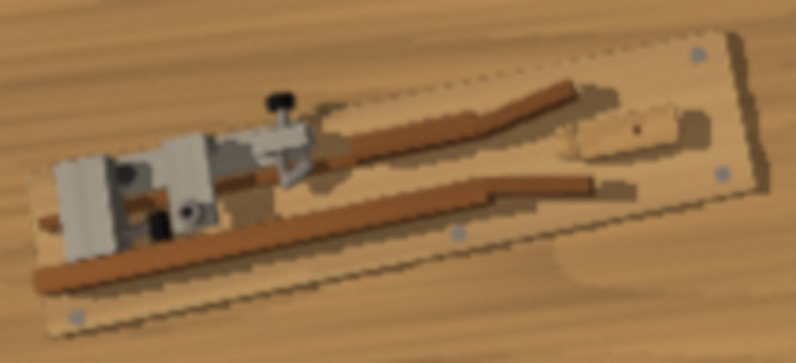

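Run:
```python
from h import *
from scipy import stats
for n in("top","scene"):
    d=dict(np.load(f"pics/{n}0.npz"));w=cloud(d)*1000
    reg=(abs(w[...,0]-476)<80)&(abs(w[...,1]-114)<190)
    hsv=cv2.cvtColor(d["pixels"],cv2.COLOR_BGR2HSV)
    red=reg&(hsv[...,0]<13)&(hsv[...,1]>140)&(w[...,2]>30)&(w[...,2]<38)
    q=w[red];
    # fence: fit line robustly: points x below axis
    c,s,t=cv2.minAreaRect(w[reg&(w[...,2]>6)&(w[...,2]<14)][:,:2].astype(np.float32));print(n,"base",c,s,t)
    b=w[reg&(w[...,2]>6)&(w[...,2]<36)];
    # iterate: direction from fence: long strip
    fx=q[(q[:,1]<200)]
    th=None
    vx,vy,x0,y0=cv2.fitLine(fx[:,:2].astype(np.float32),cv2.DIST_HUBER,0,.01,.01).ravel()
    # separate left wall
    nrm=np.array([-vy,vx]);side=(fx[:,:2]-[x0,y0])@nrm
    if nrm[0]>0: side=-side
    F=fx[(side>3)]
    for _ in range(6):
        vx,vy,x0,y0=cv2.fitLine(F[:,:2].astype(np.float32),cv2.DIST_HUBER,0,.01,.01).ravel()
        if vy<0:vx,vy=-vx,-vy
        n2=np.array([-vy,vx]);F=fx[abs((fx[:,:2]-[x0,y0])@n2)<6]
    u=np.array([vx,vy]);al=(q[:,:2]-[x0,y0])@u;si=(q[:,:2]-[x0,y0])@n2
    print("dir deg",np.degrees(np.arctan2(vy,vx)),"fence ctr",x0,y0,len(F))
    for a in range(-150,140,20):
        m=(al>a)&(al<a+20)
        print(a,np.round(sorted(si[m])[::max(1,m.sum()//12)],1))
    # blank
    m=reg&(w[...,2]>24)&(w[...,2]<31)&~red&(w[...,1]<20);k,L,S,_=cv2.connectedComponentsWithStats(m.astype(np.uint8))
    for i in range(1,k):
        if S[i,4]>25:print("blank?",S[i],cv2.minAreaRect(w[L==i][:,:2].astype(np.float32)),np.median(w[L==i][:,2]))
    st=(abs(w[...,0]-624)<60)&(abs(w[...,1]+213)<120)
    for lo,hi in((10,15),(42,48)):
        g=w[st&(w[...,2]>lo)&(w[...,2]<hi)]
        if lo==10:g=g[g[:,1]>-260]
        v=cv2.fitLine(g[:,:2].astype(np.float32),cv2.DIST_HUBER,0,.01,.01).ravel();print("stick",lo,np.degrees(np.arctan2(v[1],v[0])),v[2:],cv2.minAreaRect(g[:,:2].astype(np.float32)))
```

```text
top base (471.50634765625, 113.85208129882812) (80.52125549316406, 345.1985168457031) 5.398779392242432Traceback (most recent call last):
  File "<stdin>", line 21, in <module>
cv2.error: OpenCV(4.12.0) /io/opencv/modules/imgproc/src/linefit.cpp:50: error: (-215:Assertion failed) count > 0 in function 'fitLine2D_wods'
```

Run:
```python
from h import *
for n in("top","scene"):
    d=dict(np.load(f"pics/{n}0.npz"));w=cloud(d)*1000
    reg=(abs(w[...,0]-476)<80)&(abs(w[...,1]-114)<190)
    c,s,t=cv2.minAreaRect(w[reg&(w[...,2]>7)&(w[...,2]<13)][:,:2].astype(np.float32));print(n,"base",c,s,t)
    th=np.radians(t if s[0]>s[1] else t+90); u=np.array([np.cos(th),np.sin(th)]);u*=np.sign(u[1]);l=np.array([-u[1],u[0]])
    O=np.array(c)-47.5*u;print("O",O,"ang",np.degrees(np.arctan2(u[1],u[0])))
    J=np.stack([(w[...,:2]-O)@u,(w[...,:2]-O)@l,w[...,2]],-1)
    for a in range(5,60,9):
        m=reg&(J[...,0]>a)&(J[...,0]<a+9)&(J[...,2]>30)&(J[...,2]<37)
        y=np.sort(J[m][:,1]);print(a,"R",np.round(y[y<0][[0,-1]],1) if (y<0).any() else 0,"L",np.round(y[y>0][[0,-1]],1) if (y>0).any() else 0)
    m=reg&(J[...,0]<0)&(J[...,0]>-95)&(abs(J[...,1])<13)&(J[...,2]>24)&(J[...,2]<31)
    print("blank jig",cv2.minAreaRect(J[m][:,:2].astype(np.float32)),np.median(J[m][:,2]),m.sum())
    m=reg&(J[...,0]>70)&(J[...,0]<130)&(J[...,1]>-8)&(J[...,1]<6)&(J[...,2]>17)
    print("pawl-zone pts\n",np.round(J[m][np.argsort(J[m][:,0])][::max(1,m.sum()//25)],1).tolist())
    st=(abs(w[...,0]-624)<60)&(abs(w[...,1]+213)<120)
    for lo,hi in((9,15),(41,49)):
        g=w[st&(w[...,2]>lo)&(w[...,2]<hi)]
        if lo<10:g=g[g[:,1]>-260]
        v=cv2.fitLine(g[:,:2].astype(np.float32),cv2.DIST_HUBER,0,.01,.01).ravel();print("stick",lo,np.degrees(np.arctan2(v[1],v[0])),v[2:],cv2.minAreaRect(g[:,:2].astype(np.float32)),len(g))
```

```text
top base (471.45440673828125, 113.66328430175781) (80.38228607177734, 344.8323974609375) 5.398779392242432
O [475.92354419  66.37399576] ang 95.39877939224243
5 R [-21.7  -9.3] L [10.1 21.9]
14 R [-21.7  -9.8] L [10.6 22. ]
23 R [-22.2  -9.9] L [ 9.9 21.9]
32 R [-21.6  -9.9] L [10.  21.9]
41 R [-22.2  -9.8] L [10.1 22.1]
50 R [-21.8 -10.3] L [ 9.8 21.8]
59 R [-21.1 -17.6] L [10.2 21.7]
blank jig ((-47.916011810302734, 0.3994140625), (19.929922103881836, 93.27783203125), 84.20882415771484) 27.042547415027983 300
pawl-zone pts
 [[87.1, -7.7, 28.5], [90.2, -7.1, 23.0], [91.2, -7.0, 26.5], [92.4, -7.0, 28.9], [92.4, -5.9, 22.2], [92.9, -5.5, 27.6], [94.3, -7.5, 28.1], [95.2, -6.2, 25.2], [125.5, 0.8, 34.9], [125.8, -1.3, 32.5], [126.0, -4.5, 36.5], [126.3, 4.0, 33.8], [126.3, -6.6, 34.2], [126.4, 2.1, 32.4], [126.4, -1.0, 36.8], [126.5, 5.8, 33.9], [126.6, -8.0, 38.8], [126.8, 0.6, 36.4], [127.0, 4.2, 37.5], [127.0, -3.2, 33.7], [127.2, 2.2, 35.8], [127.3, -4.7, 38.0], [127.3, -6.5, 37.0], [127.5, -2.9, 38.1], [128.1, -1.4, 36.9], [128.2, 0.4, 37.4], [128.4, 5.3, 33.0], [128.7, 5.6, 38.3
[... 925 characters left out ...]
31090300262375 125
pawl-zone pts
 [[74.1, -7.9, 17.6], [82.8, -7.4, 17.9], [87.3, -7.3, 28.4], [94.1, -6.2, 23.0], [94.6, -0.2, 25.0], [96.2, -2.1, 25.8], [124.7, -0.2, 34.7], [125.5, -3.3, 36.4], [126.2, -1.7, 38.2], [126.5, -2.3, 32.6], [126.7, 3.2, 35.1], [127.0, 4.2, 37.4], [127.5, -5.7, 31.5], [127.5, -4.1, 39.3], [127.7, -4.2, 36.4], [128.1, 1.5, 38.7], [128.3, -4.0, 33.2], [129.7, -5.6, 36.7]]
stick 9 81.815605 [ 629.7667  -184.47151] ((629.4072875976562, -184.05950927734375), (152.7161102294922, 12.051345825195312), 82.36284637451172) 261
stick 41 81.847336 [ 615.2194  -296.50198] ((613.9592895507812, -296.4176330566406), (49.03520584106445, 17.80560874938965), 82.30824279785156) 136
```

```bash
R='x'; python3 -m crank '{"steps":[[[0.8,0.6,0],[0,0,0.62]],[[0.8,0.6,0],[0,0,0.62]],[[0.8,0.6,0],[0,0,0.62]],[[0.8,0.6,0],[0,0,0.62]],[[0.8,0.6,0],[0,0,0.62]],[[0.8,0.6,0],[0,0,0.62]],[[0.8,0.6,0],[0,0,0.62]],[[0.8,0.6,0],[0,0,0.62]],[[0.8,0.6,0],[0,0,0.62]],[[0.8,0.6,0],[0,0,0.62]]]}' 60 50
python3 -m crank '{"steps":[[[0.8,0.6,0],[0,0,0.62]],[[0.8,0.6,0],[0,0,0.62]],[[0.8,0.6,0],[0,0,0.62]],[[0.8,0.6,0],[0,0,0.62]],[[0.8,0.6,0],[0,0,0.62]],[[0.8,0.6,0],[0,0,0.62]],[[0.8,0.6,0],[0,0,0.62]],[[0.8,0.6,0],[0,0,0.62]],[[0.8,0.6,-0.5],[0,0,0.62]],[[0.6,0.4,-0.5],[0,0,0.57]]]}'
cat >> h.py <<'E'
def tool():
    from bench import monitor
    from scipy.spatial.transform import Rotation as R
    s=monitor.read_state();m=R.from_quat(s["eef_rot"]).as_matrix()
    print("t",round(s["time"],2),"p",np.round(np.array(s["ee_pos"])*1000,1),"y-axis deg",round(np.degrees(np.arctan2(m[1,1],m[0,1])),2),"z",np.round(m[:,2],4),"F",np.round(s["ft_force"],1),"w",round(s["width"]*1000,1),"g",round(s["grip_force"],1));return s
E
python3 -c "from h import *;s=tool();print(np.round(s['joint_positions'],2))"
```

```text
time: 0.93
ee_pos: [0.417, -0.4348, 0.2227]
eef_rot: [0.901, 0.434, 0.0, 0.0]
ft_force: [-0.9, -0.5, 0.3]
width: 0.0603
grip_force: 0.0
time: 1.77
ee_pos: [0.6127, -0.288, 0.198]
eef_rot: [0.753, 0.658, 0.001, 0.001]
ft_force: [-0.6, 0.4, -0.4]
width: 0.0602
grip_force: 0.0
t 1.77 p [ 612.7 -288.   198. ] y-axis deg -7.69 z [ 2.4e-03  6.0e-04 -1.0e+00] F [-0.6  0.4 -0.4] w 60.2 g 0.0
[ 0.67  0.49 -0.43  1.32  0.2   1.37  0.11]
```

```bash
python3 -m crank '{"steps":[[[0,-0.26,-0.9],[0,0,-0.08]],[[0,0,-0.9],[0,0,0]],[[0,0,-0.9],[0,0,0]],[[0,0,-0.9],[0,0,0]],[[0,0,-0.9],[0,0,0]],[[0,0,-0.9],[0,0,0]],[[0,0,-0.8],[0,0,0]],[[0,0,-0.7],[0,0,0]],[[0,0,-0.5],[0,0,0]],[[0,0,0],[0,0,0]]]}'
python3 -m crank '{"steps":[[[0,0,0],[0,0,0]],[[0,0,0],[0,0,0]],[[0,0,0],[0,0,0]],[[0,0,0],[0,0,0]],[[0,0,0],[0,0,0]],[[0,0,0],[0,0,0]]]}' 8 50 >/dev/null
python3 -c "from h import *;s=tool();print(np.round(s['joint_positions'],2))"
```

```text
time: 2.6
ee_pos: [0.6087, -0.2965, 0.0096]
eef_rot: [0.757, 0.653, -0.001, -0.002]
ft_force: [-0.2, -0.2, -0.8]
width: 0.0598
grip_force: 0.0
t 3.1 p [ 610.  -298.7   13.2] y-axis deg -8.56 z [ 8.e-04 -4.e-04 -1.e+00] F [ 0.   0.1 -0.3] w 27.8 g 0.0
[ 0.66  0.66 -0.39  1.49  0.27  1.05  0.07]
```

```bash
for i in 1 2; do python3 -m crank '{"steps":[[[0,0,0],[0,0,0]],[[0,0,0],[0,0,0]],[[0,0,0],[0,0,0]],[[0,0,0],[0,0,0]]]}' 8 50 >/dev/null
python3 -c "from h import *;s=tool()";done
```

```text
t 3.43 p [ 609.9 -298.5   12.7] y-axis deg -8.55 z [ 3.e-04 -1.e-04 -1.e+00] F [ 0.5 -1.   0.7] w 13.8 g 50.0
t 3.77 p [ 609.9 -298.5   12.7] y-axis deg -8.55 z [ 3.e-04 -1.e-04 -1.e+00] F [0.4 0.  2.5] w 13.7 g 50.0
```

```bash
python3 -m crank '{"steps":[[[0,0,0.4],[0,0,0]],[[0,0,0.6],[0,0,0]],[[-0.3,0.2,0.6],[0,0,0.2]],[[-0.7,0.4,0],[0,0,0.45]],[[-0.7,0.4,0],[0,0,0.45]],[[-0.7,0.4,0],[0,0,0.45]],[[-0.7,0.4,0],[0,0,0.45]],[[-0.7,0.4,0],[0,0,0.45]],[[-0.5,0.28,0],[0,0,0.34]],[[0,0,0],[0,0,0]]]}' >/dev/null
python3 -m crank '{"steps":[[[0,0,0],[0,0,0]],[[0,0,0],[0,0,0]],[[0,0,0],[0,0,0]],[[0,0,0],[0,0,0]]]}'>/dev/null
cat > look.py <<'E'
import sys
from h import *
from bench import cams
tool()
d=cams.camera("top");np.savez(f"pics/{sys.argv[1]}.npz",**d);w=cloud(d)*1000
O=np.array([475.92,66.37]);a=np.radians(95.4);u=np.array([np.cos(a),np.sin(a)]);l=np.array([-u[1],u[0]])
J=np.stack([(w[...,:2]-O)@u,(w[...,:2]-O)@l,w[...,2]],-1)
def prof(x0,x1,z0,z1,ym=16,st=10):
    for x in np.arange(x0,x1,st):
        m=(J[...,0]>=x)&(J[...,0]<x+st)&(abs(J[...,1])<ym)&(J[...,2]>z0)&(J[...,2]<z1)
        if m.sum()>2:
            q=J[m];print("x%d"%x,"n",m.sum(),"x",np.round([q[:,0].min(),q[:,0].max()],1),"y",np.round([q[:,1].min(),q[:,1].max(),np.median(q[:,1])],1),"z",round(np.median(q[:,2]),1))
E
python3 - look1 <<'E'
exec(open("look.py").read())
print("stick");prof(-290,-95,36,70,30,20)
print("blank");prof(-95,10,22,32,12)
cv2.imwrite("pics/look1.png",d["pixels"][170:370,100:500][:, :, :].repeat(2,0).repeat(2,1))
E
```

```text
t 4.93 p [ 502.9 -236.7   52.7] y-axis deg 5.37 z [ 6.e-04  0.e+00 -1.e+00] F [-0.1 -0.7 -0.5] w 13.7 g 50.0
stick
x-290 n 38 x [-280.3 -270.2] y [-4.8  8.6  2.9] z 51.5
x-270 n 61 x [-269.5 -250. ] y [-2.4  5.8  2.2] z 50.8
x-250 n 60 x [-249.9 -230.2] y [-2.9  5.7  2. ] z 51.0
x-230 n 58 x [-229.4 -210.4] y [-2.5  5.8  2.4] z 51.1
x-210 n 62 x [-210.  -190.2] y [-2.7  5.7  1.8] z 51.1
x-190 n 62 x [-189.8 -170.2] y [-2.8  5.7  1.9] z 50.5
x-170 n 61 x [-169.9 -150.2] y [-2.2  5.6  2.2] z 50.7
x-150 n 61 x [-149.8 -130.2] y [-2.7  5.5  1.9] z 51.3
x-130 n 61 x [-129.7 -110.8] y [-2.8  5.5  1.8] z 50.3
blank
x-95 n 53 x [-94.  -85.3] y [-5.8 11.8  3.2] z 27.0
x-85 n 61 x [-85. -75.] y [-6.7 11.7  2.7] z 26.7
x-75 n 57 x [-74.6 -65.1] y [-6.5 11.3  3.1] z 26.3
x-65 n 57 x [-64.7 -55.2] y [-7.  11.5  2.3] z 26.8
x-55 n 58 x [-54.9 -45.1] y [-6.6 11.   2.2] z 26.5
x-45 n 31 x [-44.8 -35.5] y [-4.6  8.2  2.7] z 24.2
x-5 n 6 x [-3.5  4.5] y [-11.6  10.2 -10.6] z 28.5
x5 n 12 x [ 6.2 14.9] y [-10.5  11.3  -0.1] z 30.1
```

View pics/look1.png

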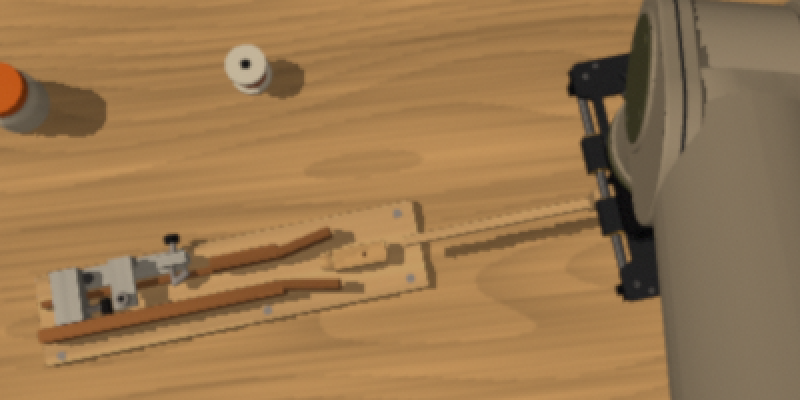

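```bash
python3 -m crank '{"steps":[[[0,0,-0.4],[0,0,0]],[[0,0,-0.4],[0,0,0]],[[0,0,-0.3],[0,0,0]],[[-0.02,0.2,0],[0,0,0]],[[-0.02,0.2,0],[0,0,0]],[[-0.01,0.1,0],[0,0,0]],[[-0.01,0.1,0],[0,0,0]],[[-0.01,0.1,0],[0,0,0]],[[-0.01,0.1,0],[0,0,0]],[[-0.01,0.1,0],[0,0,0]]]}' | grep -E 'force|pos'
python3 -m crank '{"steps":[[[-0.01,0.15,0],[0,0,0]],[[-0.02,0.15,0],[0,0,0]],[[-0.01,0.15,0],[0,0,0]],[[-0.015,0.15,0],[0,0,0]],[[-0.015,0.15,0],[0,0,0]],[[-0.01,0.15,0],[0,0,0]],[[-0.02,0.15,0],[0,0,0]],[[-0.01,0.15,0],[0,0,0]],[[-0.015,0.15,0],[0,0,0]],[[-0.015,0.15,0],[0,0,0]]]}'| grep -E 'force|pos'
python3 - look2 <<'E'
exec(open("look.py").read())
print("stick");prof(-180,20,20,27,9,20)
print("blank");prof(-95,80,24.5,31,9)
E
```

```text
ee_pos: [0.5002, -0.2138, 0.0253]
ft_force: [0.3, 0.1, -1.3]
grip_force: 50.0
ee_pos: [0.4965, -0.1761, 0.0251]
ft_force: [-0.4, -0.7, -0.8]
grip_force: 50.0
t 6.65 p [ 496.5 -176.1   25.1] y-axis deg 5.4 z [ 1.e-04  0.e+00 -1.e+00] F [-0.4 -0.7 -0.8] w 13.7 g 50.0
stick
x-180 n 51 x [-179.6 -160.2] y [-1.5  6.2  2.4] z 24.0
x-160 n 51 x [-159.8 -140.2] y [-1.9  6.2  2.5] z 23.2
x-140 n 46 x [-139.9 -120. ] y [-1.3  6.3  3. ] z 23.3
x-120 n 50 x [-119.7 -100.2] y [-1.6  6.2  2.5] z 23.6
x-100 n 50 x [-99.9 -80.4] y [-2.   6.2  2.1] z 23.7
x-80 n 50 x [-80.  -60.3] y [-1.7  6.2  2.4] z 23.4
x-60 n 49 x [-59.5 -40.7] y [-6.2  8.6  1.3] z 24.2
x-40 n 45 x [-39.9 -20.5] y [-7.1  8.4  1.3] z 25.8
x-20 n 56 x [-19.9  -0. ] y [-7.3  9.   1.2] z 25.9
x0 n 33 x [0.5 9.8] y [-6.8  7.3  2.6] z 23.7
blank
x-95 n 10 x [-93.6 -86.3] y [-1.5  5.   0.7] z 24.9
x-85 n 8 x [-84.6 -75.9] y [-1.1  5.7  1.4] z 25.0
x-75 n 6 x [-73.8 -66.3] y [0.4 6.2 3.5] z 25.2
x-65 n 6 x [-62.7 -55.2] y [0.2 4.1 3.3] z 25.2
x-55 n 22 x [-54.1 -45.2] y [-5.1  8.   0.7] z 27.1
x-45 n 44 x [-44.7 -35.2] y [-6.2  8.6  1.4] z 27.0
x-35 n 43 x [-34.9 -25. ] y [-6.   8.9  1.3] z 27.2
x-25 n 50 x [-25.  -15.2] y [-7.1  8.9  1.5] z 27.7
x-15 n 46 x [-14.9  -5.2] y [-7.3  9.   0.8] z 26.9
x-5 n 33 x [-4.9  4.6] y [-6.7  7.9  1.2] z 27.0
x5 n 4 x [5.5 8.6] y [-2.1  3.5  0.6] z 25.2
```

```bash
python3 -m crank '{"steps":[[[-0.015,0.15,0],[0,0,0]],[[-0.015,0.15,0],[0,0,0]],[[-0.01,0.15,0],[0,0,0]],[[-0.015,0.15,0],[0,0,0]],[[-0.015,0.15,0],[0,0,0]],[[-0.015,0.15,0],[0,0,0]],[[-0.015,0.15,0],[0,0,0]],[[-0.01,0.15,0],[0,0,0]],[[-0.015,0.15,0],[0,0,0]],[[-0.015,0.15,0],[0,0,0]]]}' | grep -E 'force|pos'
python3 -m crank '{"steps":[[[-0.015,0.15,0],[0,0,0]],[[-0.015,0.15,0],[0,0,0]],[[-0.01,0.15,0],[0,0,0]],[[-0.015,0.15,0],[0,0,0]],[[-0.015,0.15,0],[0,0,0]],[[-0.01,0.1,0],[0,0,0]]]}' | grep -E 'force|pos'
python3 - look3 <<'E'
exec(open("look.py").read())
prof(-60,90,20,31,9)
E
```

```text
ee_pos: [0.493, -0.1386, 0.0251]
ft_force: [-0.2, -0.6, -0.5]
grip_force: 50.0
ee_pos: [0.491, -0.1171, 0.0251]
ft_force: [-0.2, -1.0, -0.6]
grip_force: 50.0
t 8.03 p [ 491.  -117.1   25.1] y-axis deg 5.42 z [ 1.e-04  1.e-04 -1.e+00] F [-0.2 -1.  -0.6] w 14.0 g 50.0
x-60 n 26 x [-59.8 -50.1] y [-2.  6.  2.] z 23.3
x-50 n 26 x [-49.8 -40.3] y [-2.   6.1  2.4] z 23.2
x-40 n 26 x [-39.9 -30.3] y [-2.2  6.2  2. ] z 24.5
x-30 n 26 x [-29.7 -20.7] y [-1.8  6.1  2.7] z 23.1
x-20 n 26 x [-19.8 -10.4] y [-1.8  6.2  1.9] z 23.3
x-10 n 26 x [-9.6 -0.7] y [-1.6  6.5  2.5] z 23.0
x0 n 32 x [0.1 9.9] y [-6.4  8.4  2.1] z 23.6
x10 n 54 x [10.  19.9] y [-7.8  8.5  0.4] z 27.2
x20 n 55 x [20.1 29.9] y [-8.2  8.8  0.6] z 27.2
x30 n 56 x [30.1 40. ] y [-8.1  8.9  0.4] z 27.3
x40 n 53 x [40.2 49.7] y [-8.   9.   0.3] z 26.9
x50 n 56 x [50.1 59.9] y [-8.5  8.6  1.1] z 27.1
x60 n 33 x [60. 69.] y [-6.2  7.7  1.5] z 23.2
x80 n 3 x [87.2 89.5] y [-8.6 -8.  -8.6] z 25.1
```

```bash
for k in 1; do python3 -m crank '{"steps":[[[-0.01,0.1,0],[0,0,0]],[[-0.01,0.1,0],[0,0,0]],[[-0.01,0.1,0],[0,0,0]],[[-0.01,0.1,0],[0,0,0]],[[-0.01,0.1,0],[0,0,0]]]}' | grep -E 'ft_force|pos'; done
python3 -m crank '{"steps":[[[-0.01,0.1,0],[0,0,0]],[[-0.01,0.1,0],[0,0,0]],[[-0.01,0.1,0],[0,0,0]]]}' | grep -E 'ft_force|pos'
python3 -m crank '{"steps":[[[-0.01,0.1,0],[0,0,0]],[[-0.01,0.1,0],[0,0,0]]]}' | grep -E 'ft_force|pos'
```

```text
ee_pos: [0.4898, -0.105, 0.0251]
ft_force: [-0.4, -0.1, -1.4]
ee_pos: [0.489, -0.0975, 0.0251]
ft_force: [0.1, -0.4, -0.2]
ee_pos: [0.4886, -0.0924, 0.0251]
ft_force: [-0.0, -0.1, -1.9]
```

```bash
python3 -m crank '{"steps":[[[-0.01,0.08,0],[0,0,0]],[[-0.01,0.08,0],[0,0,0]]]}' | grep -E 'ft_force|pos'
python3 -m crank '{"steps":[[[-0.01,0.08,0],[0,0,0]],[[-0.01,0.08,0],[0,0,0]]]}' | grep -E 'ft_force|pos'
```

```text
ee_pos: [0.4881, -0.0888, 0.0252]
ft_force: [0.2, -4.7, -0.6]
ee_pos: [0.4876, -0.0853, 0.0252]
ft_force: [0.9, -3.8, -0.3]
```

```bash
for k in 1 2 3; do python3 -m crank '{"steps":[[[-0.007,0.08,0],[0,0,0]],[[-0.007,0.08,0],[0,0,0]],[[-0.007,0.08,0],[0,0,0]]]}' | grep -E 'ft_force|pos'|tr '\n' ' ';echo; done
python3 -m crank '{"steps":[[[-0.007,0.08,0],[0,0,0]],[[-0.007,0.08,0],[0,0,0]]]}' | grep -E 'ft_force|pos'|tr '\n' ' '
```

```text
ee_pos: [0.487, -0.0785, 0.0251] ft_force: [-0.3, -2.5, -1.1] 
ee_pos: [0.4863, -0.0724, 0.025] ft_force: [-0.2, -2.7, -0.6] 
ee_pos: [0.4858, -0.0665, 0.025] ft_force: [0.2, -1.2, -0.5] 
ee_pos: [0.4855, -0.0625, 0.025] ft_force: [-0.4, -2.8, -2.1]
```

```bash
for k in 1 2 3; do python3 -m crank '{"steps":[[[-0.008,0.08,0],[0,0,0]],[[-0.008,0.08,0],[0,0,0]],[[-0.008,0.08,0],[0,0,0]]]}' | grep -E 'ft_force|pos'|tr '\n' ' ';echo; done
python3 -m crank '{"steps":[[[-0.008,0.08,0],[0,0,0]],[[-0.004,0.04,0],[0,0,0]]]}' | grep -E 'ft_force|pos'|tr '\n' ' '
python3 - look4 <<'E'
exec(open("look.py").read())
prof(50,125,18,31,9,5)
cv2.imwrite("pics/look4.png",cv2.resize(d["pixels"][262:360,110:325],None,fx=3.7,fy=3.7,interpolation=cv2.INTER_CUBIC))
E
```

```text
ee_pos: [0.485, -0.0565, 0.0251] ft_force: [0.3, -2.8, -1.2] 
ee_pos: [0.4844, -0.0505, 0.0251] ft_force: [-0.5, -2.6, -1.0] 
ee_pos: [0.4838, -0.0445, 0.0251] ft_force: [-0.6, -3.2, -1.5] 
ee_pos: [0.4835, -0.0413, 0.0251] ft_force: [-2.0, -2.5, -0.7] t 11.08 p [483.5 -41.3  25.1] y-axis deg 5.41 z [ 1.e-04  1.e-04 -1.e+00] F [-2.  -2.5 -0.7] w 13.6 g 50.0
x50 n 14 x [50.4 54.9] y [-1.2  6.3  2.7] z 22.4
x55 n 14 x [55.6 59.5] y [-0.8  7.   3. ] z 22.9
x60 n 13 x [60.5 64.9] y [-1.3  6.   2.3] z 22.9
x65 n 13 x [65.4 69.5] y [-0.8  6.6  3.2] z 22.9
x70 n 14 x [70.1 74.7] y [-1.2  7.   3.6] z 22.2
x75 n 14 x [75.5 79.9] y [-0.7  6.5  2.9] z 23.0
x80 n 15 x [80.2 84.7] y [-0.4  7.   3.3] z 22.6
x85 n 34 x [85.4 89.8] y [-7.7  8.5  0. ] z 26.4
x90 n 25 x [90.6 94.9] y [-7.9  8.8  0.3] z 26.8
x95 n 30 x [95.1 99.9] y [-8.1  8.   0.9] z 26.8
x100 n 28 x [100.1 104.8] y [-7.6  8.5  0.4] z 26.6
x105 n 26 x [105.5 109.8] y [-7.1  8.8  0.4] z 27.2
x110 n 29 x [110.4 114.9] y [-7.9  8.2  0.5] z 26.3
x115 n 30 x [115.  119.9] y [-7.7  8.8  0.4] z 26.5
x120 n 24 x [120. 125.] y [-8.   8.2  0.8] z 27.2
```

View pics/look4.png

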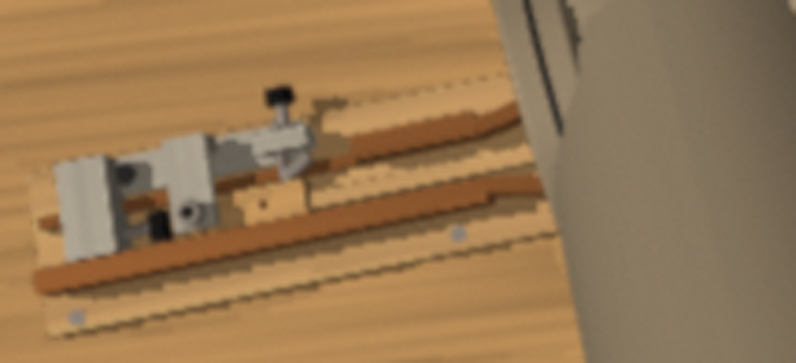

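```bash
python3 -m crank '{"steps":[[[-0.004,0.05,0],[0,0,0]],[[-0.005,0.05,0],[0,0,0]],[[-0.004,0.05,0],[0,0,0]],[[-0.005,0.05,0],[0,0,0]]]}' | grep -E 'ft_force|pos'|tr '\n' ' ';echo
python3 -m crank '{"steps":[[[-0.004,0.04,0],[0,0,0]],[[-0.004,0.04,0],[0,0,0]]]}' | grep -E 'ft_force|pos'|tr '\n' ' ';echo
python3 -m crank '{"steps":[[[-0.003,0.03,0],[0,0,0]],[[0,0,0],[0,0,0]]]}' | grep -E 'ft_force|pos'|tr '\n' ' '
```

```text
ee_pos: [0.4831, -0.0366, 0.0251] ft_force: [0.3, -2.6, -1.2] 
ee_pos: [0.4829, -0.0346, 0.0251] ft_force: [-1.2, -2.7, -0.9] 
ee_pos: [0.4828, -0.0337, 0.0251] ft_force: [-0.1, -1.3, -0.6]
```

```bash
for k in 1 2 3; do python3 -m crank '{"steps":[[[-0.002,0.02,0],[0,0,0]],[[-0.002,0.02,0],[0,0,0]],[[0,0,0],[0,0,0]]]}' | grep -E 'ft_force|pos'|tr '\n' ' ';echo;done
```

```text
ee_pos: [0.4827, -0.0331, 0.0251] ft_force: [0.4, -3.0, 0.1] 
ee_pos: [0.4826, -0.0324, 0.0251] ft_force: [-0.5, -4.7, -0.6] 
ee_pos: [0.4826, -0.0319, 0.0252] ft_force: [-0.2, -6.9, 0.0]
```

```bash
for k in 1 2; do python3 -m crank '{"steps":[[[-0.002,0.02,0],[0,0,0]],[[-0.001,0.01,0],[0,0,0]],[[0,0,0],[0,0,0]]]}' | grep -E 'ft_force|pos'|tr '\n' ' ';echo;done
```

```text
ee_pos: [0.4826, -0.0315, 0.0252] ft_force: [-0.2, -7.5, -0.1] 
ee_pos: [0.4825, -0.0311, 0.0252] ft_force: [1.1, -8.8, 0.4]
```

```bash
python3 -m crank '{"steps":[[[-0.002,0.02,0],[0,0,0]],[[0,0,0],[0,0,0]],[[0,0,0],[0,0,0]]]}' | grep -E 'ft_force|pos'|tr '\n' ' ';echo
python3 -m crank '{"steps":[[[-0.002,0.02,0],[0,0,0]],[[0,0,0],[0,0,0]],[[0,0,0],[0,0,0]]]}' | grep -E 'ft_force|pos'|tr '\n' ' ';python3 - look5 <<'E'
exec(open("look.py").read())
prof(80,125,18,31,9,5)
E
```

```text
ee_pos: [0.4826, -0.0305, 0.0253] ft_force: [0.1, -8.3, -0.6] 
ee_pos: [0.4826, -0.0302, 0.0253] ft_force: [1.3, -9.6, -0.3] t 13.55 p [482.6 -30.2  25.3] y-axis deg 5.31 z [ 7.0e-04 -1.8e-03 -1.0e+00] F [ 1.3 -9.6 -0.3] w 13.6 g 50.0
x80 n 11 x [80.6 84.8] y [-1.6  5.4  2. ] z 23.2
x85 n 18 x [85.5 89.9] y [-8.7  6.2  1.4] z 21.9
x90 n 20 x [90.3 95. ] y [-8.3  6.3  0.2] z 23.3
x95 n 34 x [95.1 99.9] y [-8.5  7.8  0.1] z 25.4
x100 n 25 x [100.3 104.9] y [-7.6  8.6  1.2] z 26.4
x105 n 27 x [105.1 110. ] y [-8.5  7.7 -1.3] z 26.4
x110 n 31 x [110.3 114.8] y [-8.4  8.1 -0.4] z 26.6
x115 n 29 x [115.1 120. ] y [-8.7  8.8  0.6] z 27.0
x120 n 29 x [120.3 125. ] y [-8.7  8.1 -0.6] z 26.5
```

```bash
for k in 1 2 3; do python3 -m crank '{"steps":[[[-0.002,0.02,0],[0,0,0]],[[0,0,0],[0,0,0]],[[0,0,0],[0,0,0]]]}' | grep -E 'ft_force|pos'|tr '\n' ' ';echo;done; python3 - look6 <<'E'
exec(open("look.py").read())
cv2.imwrite("pics/look6.png",cv2.resize(d["pixels"][280:340,140:230],None,fx=8,fy=8,interpolation=cv2.INTER_CUBIC))
E
```

```text
ee_pos: [0.4825, -0.0299, 0.0253] ft_force: [0.5, -9.2, 0.4] 
ee_pos: [0.4825, -0.0296, 0.0253] ft_force: [0.5, -11.4, 0.5] 
ee_pos: [0.4825, -0.0294, 0.0253] ft_force: [-0.5, -11.5, 1.3] 
t 14.35 p [482.5 -29.4  25.3] y-axis deg 5.28 z [ 7.0e-04 -2.5e-03 -1.0e+00] F [ -0.5 -11.5   1.3] w 13.7 g 50.0
```

View pics/look6.png

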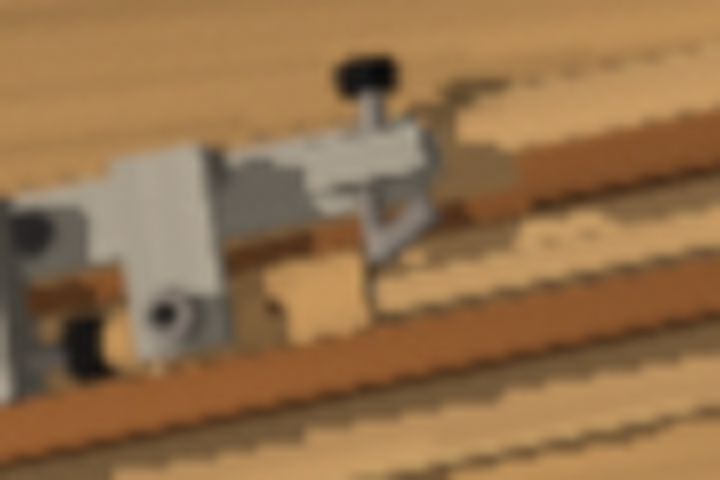

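```bash
python3 -m crank '{"steps":[[[0.005,-0.05,0],[0,0,0]],[[0.01,-0.1,0],[0,0,0]],[[0.01,-0.1,0],[0,0,0]],[[0.02,-0.2,0],[0,0,0]],[[0.03,-0.3,0],[0,0,0]],[[0.03,-0.35,0],[0,0,0]],[[0.035,-0.35,0],[0,0,0]],[[0.03,-0.35,0],[0,0,0]],[[0.035,-0.35,0],[0,0,0]],[[0.03,-0.35,0],[0,0,0]]]}' | grep -E 'ft_force|pos'|tr '\n' ' ';echo; python3 - look7 <<'E'
exec(open("look.py").read())
prof(60,125,18,31,9,5)
cv2.imwrite("pics/look7.png",cv2.resize(d["pixels"][280:340,140:230],None,fx=8,fy=8,interpolation=cv2.INTER_CUBIC))
E
```

```text
ee_pos: [0.488, -0.0906, 0.0251] ft_force: [0.1, 0.1, -0.4] 
t 15.23 p [488.  -90.6  25.1] y-axis deg 5.37 z [ 1.e-04  0.e+00 -1.e+00] F [ 0.1  0.1 -0.4] w 13.8 g 50.0
x85 n 3 x [87.1 89.3] y [-8.6 -8.4 -8.4] z 23.9
x90 n 9 x [90.2 94.6] y [-9.  -5.4 -7.1] z 27.0
x95 n 33 x [ 95.5 100. ] y [-8.2  8.1  0.3] z 26.8
x100 n 28 x [100.1 104.9] y [-7.9  8.7  0.4] z 26.9
x105 n 29 x [105.1 109.8] y [-8.4  8.7  0.4] z 27.4
x110 n 29 x [110.4 114.9] y [-8.2  8.  -0.3] z 26.5
x115 n 29 x [115.5 120. ] y [-8.4  9.   0.3] z 26.9
x120 n 30 x [120.1 124.9] y [-8.8  7.8 -0.8] z 27.5
```

View pics/look7.png

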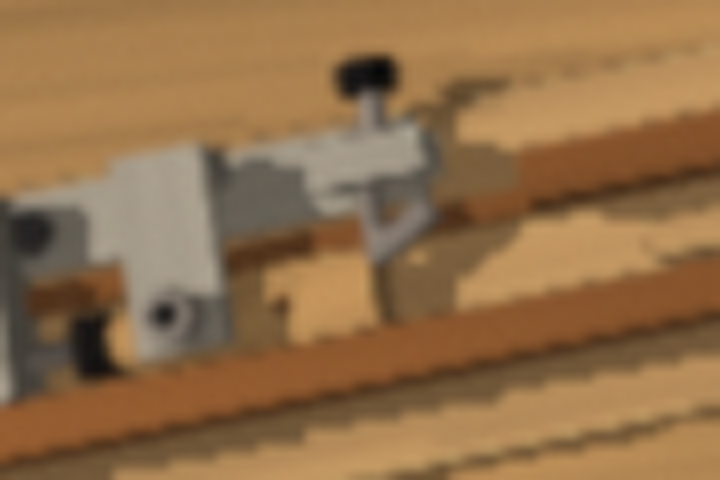

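Stick withdrawn; the picture shows the tail (370,290) held by the extended pawl (380,250). Now I lay the stick behind the jig.

```bash
python3 -m crank '{"steps":[[[0.05,-0.5,0],[0,0,0]],[[0.045,-0.5,0],[0,0,0]],[[0.05,-0.5,0],[0,0,0]],[[0.045,-0.5,0],[0,0,0]],[[0.05,-0.5,0],[0,0,0]],[[0.045,-0.5,0],[0,0,0]],[[0.05,-0.5,0],[0,0,0]],[[0.045,-0.5,0],[0,0,0]],[[0.05,-0.5,0],[0,0,0]],[[0.045,-0.5,0],[0,0,0]]]}' >/dev/null
python3 -m crank '{"steps":[[[0.05,-0.5,0],[0,0,0]],[[0.045,-0.5,0],[0,0,0]],[[0.05,-0.5,0],[0,0,0]],[[0.045,-0.5,0],[0,0,0]],[[0.05,-0.5,0],[0,0,0]],[[0.04,-0.3,0],[0,0,0]],[[0,0,0],[0,0,0]],[[0,0,-0.2],[0,0,0]],[[0,0,-0.15],[0,0,0]],[[0,0,-0.08],[0,0,0]]]}' >/dev/null
python3 -m crank '{"steps":[[[0,0,-0.04],[0,0,0]],[[0,0,0],[0,0,0]],[[0,0,0],[0,0,0]]]}' >/dev/null
python3 -c "from h import *;tool()"
```

```text
t 17.2 p [ 506.9 -284.1   13.3] y-axis deg 5.43 z [ 1.e-04  1.e-04 -1.e+00] F [-0.1  0.6 -1.1] w 13.6 g 50.0
```

```bash
python3 -m crank '{"steps":[[[0,0,-0.02],[0,0,0]],[[0,0,-0.02],[0,0,0]],[[0,0,0],[0,0,0]],[[0,0,0],[0,0,0]]]}' >/dev/null
python3 -c "from h import *;tool()"
python3 -m crank '{"steps":[[[0,0,0],[0,0,0]],[[0,0,0],[0,0,0]],[[0,0,0],[0,0,0]],[[0,0,0],[0,0,0]],[[0,0,0],[0,0,0]],[[0,0,0],[0,0,0]]]}' 40 >/dev/null
python3 -c "from h import *;tool()"
```

```text
t 17.53 p [ 507.  -284.5   12.6] y-axis deg 5.4 z [ 3.e-04 -1.e-04 -1.e+00] F [-0.6  0.6  2.8] w 13.3 g 50.0
t 18.03 p [ 506.8 -284.5   12.3] y-axis deg 5.4 z [ 1.e-04  0.e+00 -1.e+00] F [-0.7 -0.   0.9] w 38.6 g 0.0
```

```bash
python3 -m crank '{"steps":[[[0,0,0.3],[0,0,0]],[[0,0,0.5],[0,0,0]],[[0,0,0.8],[0,0,0]],[[0,0,0.8],[0,0,0]],[[0,0,0.8],[0,0,0]],[[0,0,0.8],[0,0,0]],[[0,-0.5,0.8],[0,0,0]],[[0,-0.8,0.8],[0,0,0]],[[0,-0.8,0.6],[0,0,0]],[[0,-0.8,0],[0,0,0]]]}' >/dev/null
python3 -m crank '{"steps":[[[-0.5,-0.8,0],[0,0,0]],[[-0.5,-0.8,0],[0,0,0]],[[-0.5,-0.8,0],[0,0,0]],[[-0.5,-0.8,0],[0,0,0]],[[-0.5,-0.8,0],[0,0,0]],[[-0.5,-0.8,0],[0,0,0]],[[0,0,0],[0,0,0]],[[0,0,0],[0,0,0]],[[0,0,0],[0,0,0]],[[0,0,0],[0,0,0]]]}' >/dev/null
python3 - look8 <<'E'
exec(open("look.py").read())
prof(-400,-120,5,55,20,30);prof(85,125,18,31,9,10)
cv2.imwrite("pics/look8.png",d["pixels"])
E
```

```text
t 19.7 p [ 433.  -475.7  168. ] y-axis deg 5.51 z [ 1.e-03  2.e-04 -1.e+00] F [-0.1  0.3  0.6] w 40.3 g 0.0
x-400 n 10 x [-372.7 -370.2] y [-3.8  8.9  2.5] z 43.0
x-370 n 175 x [-369.8 -340.3] y [-5.1  9.5  4.8] z 43.3
x-340 n 159 x [-339.9 -310.3] y [-4.8  9.3  3.3] z 37.9
x-310 n 79 x [-309.7 -280.2] y [-2.1  6.7  2.2] z 10.9
x-280 n 79 x [-279.5 -250.2] y [-2.2  6.3  2.6] z 11.2
x-250 n 79 x [-249.7 -220.2] y [-2.4  5.9  2.1] z 10.8
x-220 n 80 x [-219.6 -190.2] y [-2.1 15.3  2.7] z 10.6
x-190 n 78 x [-189.6 -160.3] y [-2.4  6.1  1.9] z 10.7
x-160 n 6 x [-160.  -158.4] y [-2.1  5.7  2.4] z 10.3
x-130 n 301 x [-124.8 -100.3] y [-19.9  19.9   0.1] z 9.0
x85 n 11 x [87.2 94.8] y [-8.6 -5.7 -7.5] z 25.6
x95 n 62 x [ 95.  104.9] y [-8.3  8.8  0.5] z 26.6
x105 n 56 x [105.2 115. ] y [-8.8  9.   0.6] z 26.6
x115 n 59 x [115.  124.8] y [-8.4  9.   0. ] z 26.9
```

View pics/look8.png

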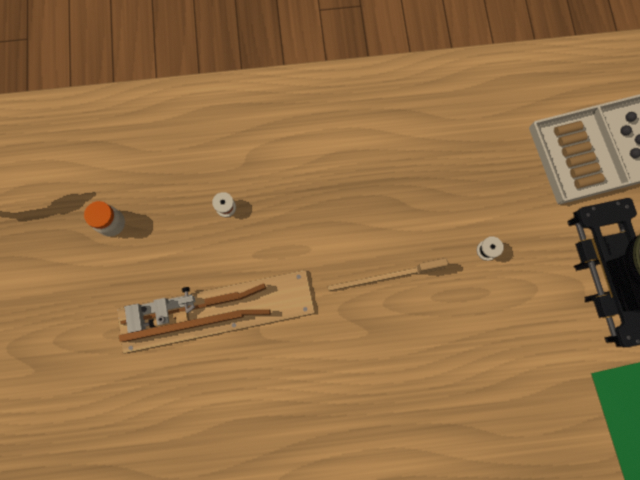

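The stick lies flat from (330,288) to (447,265). The blank is latched in the jig near (185,305), and the spools and jar have not moved.

```bash
python3 -c "from bench import ticket;print(ticket.close_job())"
```

```text
the job is handed in; nothing more can be done
None
```

The blank is latched behind the pawl (highest push force read: 11.5 N), the stick is drawn out, laid flat on the bench and released, the spools and jar are where they were, and the job was handed in at about 20 s.

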